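# Put the meter away in its foam cut-out and shut the tool drawer

### The arm

A 6-joint arm with a two-finger parallel gripper is mounted at the origin on a cart in front of the work surface, level with it; the furniture and walls round the work are solid. World frame = base frame: x ahead of the robot, y to its left, z up, the work surface at z = 0. Lengths are in m, angles in degrees, forces in N, time in s.
With the tool pointing down it reaches from about 0.4 to 0.825 m from the base axis. Payload 7 kg.
Tool frame: the origin (TCP) lies at the very end of the fingers, on their centre line; the grasp point (between the pads) lies 19 mm behind it; z points along the fingers, y is the direction in which the jaws open and shut (so a half turn about z gives the same grasp; the last joint's range is limited). The gripper opens to 88 mm and grips with 3 to 60 N. Pads are 19 mm wide; open, the fingers measure 130 mm over their backs; the gripper's body (78 mm by 193 mm) begins 47 mm behind the grasp point.
Start: joints at [88.356, 20.546, 0.682, 0, -70.136, -16.507], TCP at [0.21, 0.641, 0.227] pointing down, gripper open.
Joint ranges: [-176.03, 176.03], [-82.01, 121.73], [-58.28, 71.71], [-173.87, 95.51], [-174.79, -0.11], [-173.66, 173.66]. Speed limits (degrees/s): [136.94, 136.94, 172.46, 180, 180, 180].

### API

Orientations are given as [roll, pitch, yaw] about the fixed x, y, z axes, in that order (R = Rz(yaw) Ry(pitch) Rx(roll)).
In Python, from plant import get_obs, eyes, job gives the robot as it stands.
- The arm moves only by the tool send_rows, never from a script. Its argument "steps" is a list of rows, each an object of numbers: "x", "y", "z": the shift along the tool's x, y, z in m; "turn": the turn about the tool's z in degrees; "gripper": the opening, from 0 (shut) to 1 (fully open). A call has exactly 8 rows; each row shifts and turns the pose as measured when the row begins, along the tool's axes as they then stand; what a row does not reach is not made up. A row lasts 1/10 s, in which the tool goes at most 50 mm and 8.59 degrees, less where a joint would pass 70% of its speed; a pose out of reach is approached as far as the arm can. A call with a gripper value outside its range is refused whole. The fingers move at their own pace and stop on an object; the grip force is fixed at half the most. Time passes only in rows, so rows that do not move let the fingers close, or fill a call up. It gives the time, the measured TCP pose, the force and the opening at its end, in the units of the state.
- get_obs(): the state, without advancing time (a new reading comes with each control period).
- eyes.snapshot(name): name is "scene" or "top" or "wrist"; returns a dict with "frame" (480x640x3 uint8, blue, green, red), "z_map" (480x640 float32, m along the optical axis (not along the pixel's ray), 0 where there is no reading), "intrinsics" (3x3 intrinsics, pixels), "R" (3x3) and "t" (3): a world point X has camera coordinates R X + t. Camera axes: x right, y down, z forward; pixel columns grow to the right and rows downward; lengths in m; the calibration is good to about 2 mm. A picture is of the moment at which its call begins.
- job.close_job(): hands the job in, once; it reports no verdict.
The state is a dict: "clock": time; "joint_pos": joint angles; "qvel": joint speeds; "tau": joint torques, N m; "tool_pos": TCP position; "orientation": TCP orientation; "force": force on the tool from outside, world axes, zero at the start; "moment": the same for the moment, N m; "opening": finger opening in m.
Only numpy, scipy, OpenCV 4.12 (cv2) and the standard library are available. Lean on these libraries where they do the work, as an engineer would, in place of code of your own. Each camera call takes 0.05 s, during which the arm holds its last target.

### The job

The multimeter was left lying on the foam deck of the open drawer. Slide it over into its yellow-bottomed cut-out so that it sits flat on the bottom, then push the drawer in fully home with the meter seated in it. Leave the pliers and the screwdriver where they are.

Things in the scene. Friction and masses are not known exactly. Their poses are not given: they have to be found in the camera images.
- multimeter: Dark teal hand multimeter lying on its back, 145 long (its x) x 75 wide (its y) mm; the body is 30 mm high and the range knob in the middle of its face rises to 44 mm. Loose, about 0.3 kg. Origin: centre of its underside, z up. It starts on the foam deck of the drawer, right (-y) of the cut-out, a little askew
- cutout (a point): Centre of the cut-out's yellow bottom (z 10 mm); moves with the drawer. Cut-out 154 (x) x 84 (y) mm in a flat black foam deck (z 26 mm), 16 mm deep. x: the way the drawer slides in, away from the robot; y left. Deck reaches 202 mm to the right of it, 66 left, 99 in front, 93 behind; a blue rim round it, 6-8 mm thick, rises 6 mm above the deck (z 32 mm)
- drawer_front (a point): Middle of the top edge (z 32 mm) of the drawer's flat blue front panel, on the face toward the robot; panel 270 wide, z 6 to 32 mm, no handle. Axes as cutout, which lies 107 mm behind (+x) and 63 mm left (+y). Shut, it is flush with the grey drawer unit, 290 wide, 215 deep, 74 high; only a seated meter passes its opening (top at z 64 mm)
- kit_drawer (a joint): How far the drawer is pulled out, m: 0 is fully shut (hard stop), 0.2 fully out. It slides stiffly (about 5 N) and a sprung ball clicks over a ridge in the last centimetre (a few N more)
- pliers_1: Blue-handled pliers lying on the bench, 55 x 181 x 14 mm, loose; not to be disturbed. Origin: centre of the underside
- screwdriver_1: Red-handled screwdriver lying on the bench, 26 x 204 x 25 mm, loose; not to be disturbed. Origin: centre of the underside
There are look-alikes about, which are no part of the job. There is more than one size of the multimeter; the job needs the largest.

How it is judged:
By the outcome, as a careful person would: the job done as asked, in the order asked, and still so for the second after the job is handed in, with the robot touching nothing.
It also fails if it takes over 72 s, if anything falls off the work surface, if the arm or the gripper's body presses on something with over 40 N, if the wrist force passes 120 N, or if a joint passes its speed limit or range.

## Working session

There is one attempt and no reset: what is moved stays moved. The work goes in short steps, Python scripts to look and compute and a tool call to move; the robot and the scene stay as the last step left them, time stands still between calls to the robot, and variables do not carry over. Pictures are saved under pics/ and viewed, and the job is handed in when it is done.

Besides the shell and the picture viewer there is one more tool, called after "Emit:" by a JSON object that holds its "name" and its "arguments". send_rows: Moves the arm, as the interface text tells. Its arguments: {"type":"object","properties":{"steps":{"type":"array"}},"required":["steps"]}

```bash
mkdir -p pics; ls; python3 - <<'E'
from plant import get_obs, eyes, job
import cv2, numpy as np
print(get_obs())
for n in ["scene","top","wrist"]:
    s=eyes.snapshot(n)
    cv2.imwrite(f"pics/{n}0.png",s["frame"])
    np.savez(f"{n}0.npz",**s)
    print(n,s["intrinsics"].round(1).tolist(),s["R"].round(3).tolist(),s["t"].round(3).tolist())
E
```

```text
pics
{'clock': 0.0, 'joint_pos': array([ 8.83557413e+01,  2.05903424e+01,  6.34841310e-01, -2.09592213e-02,
       -7.01363138e+01, -1.65085123e+01]), 'qvel': array([ 0.13277747, -0.07839848,  0.01050183,  0.02179722, -0.00636039,
        0.02624984]), 'tau': array([ 7.31876244e-04, -5.82722676e+01,  2.93048984e+01,  6.99690118e+00,
        7.00510878e-03, -1.74358020e-04]), 'tool_pos': array([0.2101475 , 0.64094177, 0.2256405 ]), 'orientation': array([ 1.79906371e+02, -7.20159774e-03, -1.81599025e+01]), 'force': array([-0.09613382, -1.22203476, -0.39114928]), 'moment': array([-0.03838006,  0.03663062, -0.02045818]), 'opening': 0.0875483091240228}
scene [[458.0, 0.0, 317.7], [0.0, 458.0, 232.7], [0.0, 0.0, 1.0]] [[0.751, -0.66, 0.011], [-0.41, -0.479, -0.776], [0.517, 0.578, -0.631]] [-0.444, 0.24, 1.086]
top [[498.5, 0.0, 312.5], [0.0, 498.5, 237.4], [0.0, 0.0, 1.0]] [[0.026, -1.0, -0.011], [-0.996, -0.025, -0.087], [0.087, 0.013, -0.996]] [-0.038, 0.541, 1.448]
wrist [[359.3, 0.0, 316.7], [0.0, 359.3, 241.1], [0.0, 0.0, 1.0]] [[-0.311, -0.95, 0.001], [-0.911, 0.298, 0.286], [-0.272, 0.088, -0.958]] [0.673, -0.036, 0.392]
```

View pics/scene0.png

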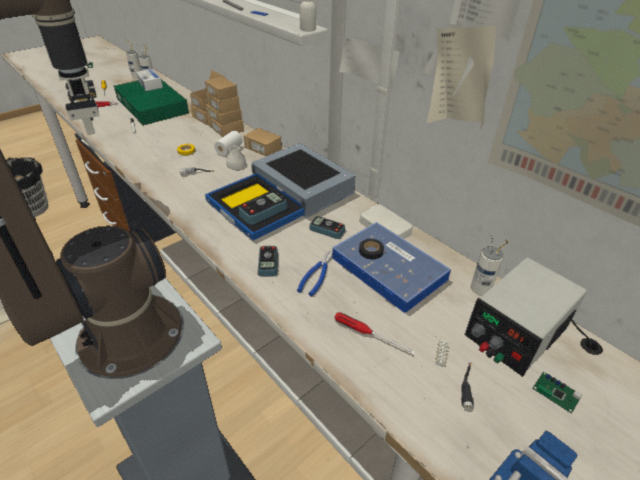

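View pics/top0.png

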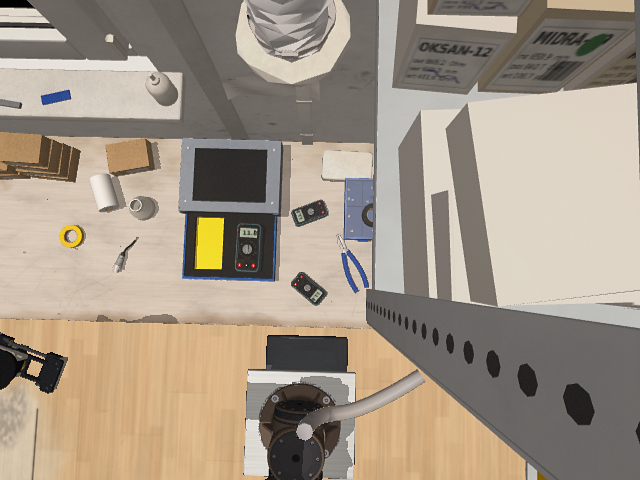

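View pics/wrist0.png

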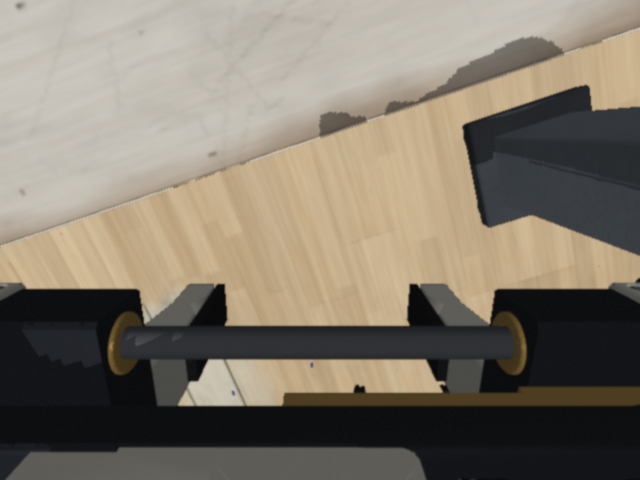

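```bash
cat > h.py <<'E'
import numpy as np, cv2
def load(n): return dict(np.load(n))
def onplane(s,uv,z):
    uv=np.atleast_2d(uv).astype(float)
    d=np.c_[uv,np.ones(len(uv))]@np.linalg.inv(s["intrinsics"]).T@s["R"]
    c=-s["R"].T@s["t"]
    return c+d*((z-c[2])/d[:,2])[:,None]
def cloud(s):
    v,u=np.mgrid[:480,:640]; Z=s["z_map"]
    p=np.stack([u*Z,v*Z,Z],-1)@np.linalg.inv(s["intrinsics"]).T
    return (p-s["t"])@s["R"]
E
python3 - <<'E'
from h import *
s=load("top0.npz"); f=s["frame"]; W=cloud(s)
hsv=cv2.cvtColor(f,cv2.COLOR_BGR2HSV)
m=cv2.inRange(hsv,(22,150,120),(35,255,255)); m[:,:180]=0;m[:,300:]=0
c=max(cv2.findContours(m,0,1)[0],key=cv2.contourArea)
print("yellow",cv2.minAreaRect(c))
# visible yellow on plane z=.01
r=cv2.minAreaRect(onplane(s,c[:,0]+0.0,0.010)[:,:2].astype(np.float32)); print("yellow world",r)
x,y,w,h=cv2.boundingRect(c)
print("yellow z",np.median(W[m>0],0), )
# meter height from map
hm=np.zeros((480,640),np.uint8)
sel=(W[...,2]>.042)&(W[...,2]<.08); sel[:, :232]=0; sel[:,264:]=0; sel[:218]=0; sel[280:]=0
hm[sel]=255
c2=max(cv2.findContours(hm,0,1)[0],key=cv2.contourArea)
print("meter px",cv2.minAreaRect(c2)); P=W[hm>0]; print(np.percentile(P[:,2],[5,50,95]))
print("meter world (z .056)",cv2.minAreaRect(onplane(s,c2[:,0],.056)[:,:2].astype(np.float32)))
print("depth pts",cv2.minAreaRect(P[:,:2].astype(np.float32)))
# blue rim
b=cv2.inRange(hsv,(100,120,60),(125,255,255)); b[:,:178]=0;b[:,282:]=0;b[:205]=0;b[290:]=0
P=W[b>0]; print("rim",np.percentile(P,[1,50,99],axis=0).round(4), P[P[:,2]>.028][:,:2].min(0))
cv2.imwrite("pics/topz.png",cv2.resize(f[130:310,150:390],None,fx=3.3,fy=3.3,interpolation=cv2.INTER_CUBIC))
E
```

```text
yellow ((208.95669555664062, 242.95257568359375), (27.15378189086914, 51.3106575012207), 2.6025619506835938)
yellow world ((0.5193751454353333, 0.2844194769859314), (0.08110171556472778, 0.15396296977996826), 89.79829406738281)
yellow z [0.51879795 0.28419595 0.01051747]
meter px ((247.970703125, 247.49827575683594), (25.133026123046875, 49.03289031982422), 3.3664605617523193)
[0.05090296 0.05925542 0.06619031]
meter world (z .056) ((0.5057429075241089, 0.16090387105941772), (0.0725535973906517, 0.14165335893630981), 88.65272521972656)
depth pts ((0.5061213970184326, 0.16214147210121155), (0.07227743417024612, 0.14206808805465698), 88.73674774169922)
rim [[ 0.4128 -0.0429  0.0249]
 [ 0.4216  0.2195  0.0324]
 [ 0.5989  0.3546  1.4888]] [ 0.4124357  -0.04293852]
```

View pics/topz.png

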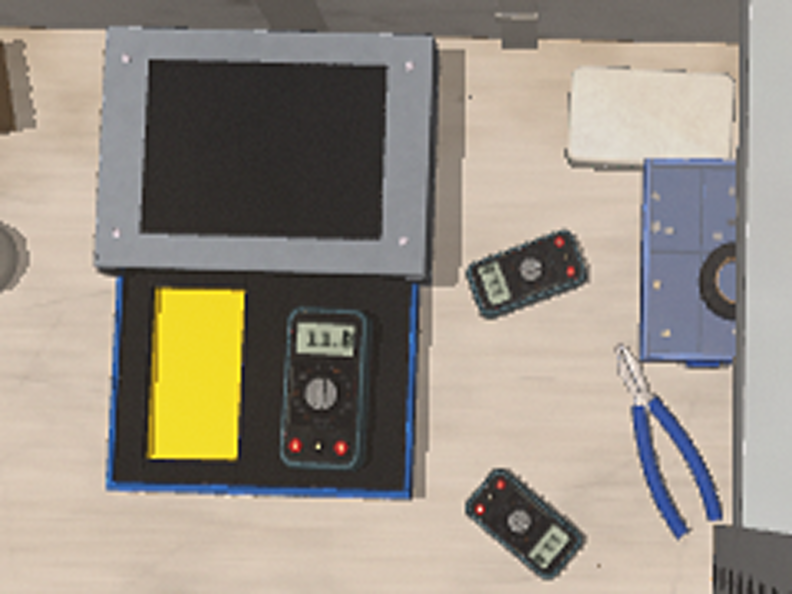

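Emit:
{"name": "send_rows", "arguments": {"steps": [{"x": 0.03,"y": 0.025,"z": 0,"turn": -8,"gripper": 1},{"x": 0.03,"y": 0.03,"z": 0,"turn": -8,"gripper": 1},{"x": 0.025,"y": 0.04,"z": 0,"turn": 0,"gripper": 1},{"x": 0.025,"y": 0.04,"z": 0,"turn": 0,"gripper": 1},{"x": 0.025,"y": 0.04,"z": 0,"turn": 0,"gripper": 1},{"x": 0.025,"y": 0.04,"z": 0,"turn": 0,"gripper": 1},{"x": 0.025,"y": 0.04,"z": 0,"turn": 0,"gripper": 1},{"x": 0.025,"y": 0.04,"z": 0,"turn": 0,"gripper": 1}]}}

```text
clock: 0.95
tool_pos: [0.401, 0.3215, 0.2228]
orientation: [179.7, 0.1, -1.1]
force: [0.9, 1.6, -0.5]
opening: 0.0878
```

Emit:
{"name": "send_rows", "arguments": {"steps": [{"x": 0.02,"y": 0.032,"z": 0,"turn": 0,"gripper": 1},{"x": 0.02,"y": 0.032,"z": 0,"turn": 0,"gripper": 1},{"x": 0.02,"y": 0.032,"z": 0,"turn": 0,"gripper": 1},{"x": 0.02,"y": 0.032,"z": 0,"turn": 0,"gripper": 1},{"x": 0.02,"y": 0.032,"z": 0,"turn": 0,"gripper": 1},{"x": 0,"y": 0,"z": 0,"turn": 0,"gripper": 1},{"x": 0,"y": 0,"z": 0,"turn": 0,"gripper": 1},{"x": 0,"y": 0,"z": 0,"turn": 0,"gripper": 1}]}}

```text
clock: 1.75
tool_pos: [0.5015, 0.1465, 0.2233]
orientation: [179.7, 0.1, -1.4]
force: [-0.2, -1.4, 0.4]
opening: 0.0877
```

```bash
python3 - <<'E'
from plant import get_obs, eyes, job
import cv2, numpy as np
o=get_obs(); print(o["tool_pos"],o["orientation"],o["force"])
for n in ["wrist","top","scene"]:
    s=eyes.snapshot(n)
    cv2.imwrite(f"pics/{n}1.png",s["frame"])
    np.savez(f"{n}1.npz",**s)
E
```

```text
[0.50146088 0.14651246 0.22327343] [ 1.79650679e+02  1.21459356e-01 -1.43507415e+00] [-0.19977271 -1.39701186  0.36913678]
```

View pics/wrist1.png

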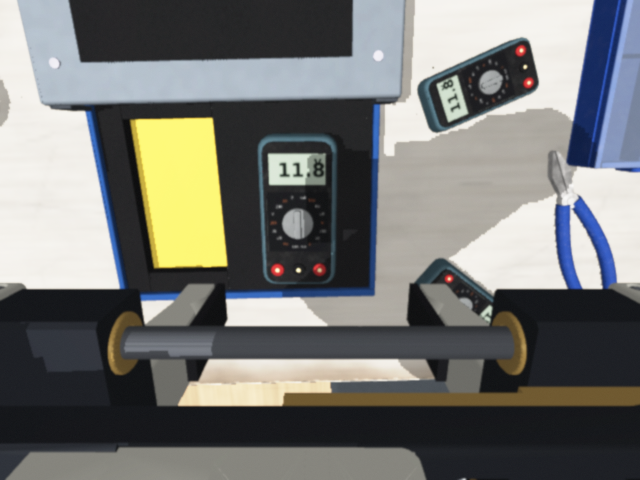

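```bash
python3 - <<'E'
from h import *
def ang(r):
    (c,(w,h),a)=r
    if w<h: a+=90
    a=(a+90)%180-90
    return np.round(c,4),round(max(w,h),4),round(min(w,h),4),round(a,2)
for n in ["wrist1","top0"]:
    s=load(n+".npz"); f=s["frame"]; W=cloud(s); hsv=cv2.cvtColor(f,cv2.COLOR_BGR2HSV)
    c=-s["R"].T@s["t"]; print(n,"cam",c.round(3))
    ok=s["z_map"]>0
    reg=ok&(W[...,0]>.40)&(W[...,0]<.61)&(W[...,1]>.06)&(W[...,1]<.37)
    m=(cv2.inRange(hsv,(20,120,80),(36,255,255))>0)&reg
    m=m.astype(np.uint8)*255
    k=max(cv2.findContours(m,0,1)[0],key=cv2.contourArea)
    P=W[m>0]
    for z in (.010,.026):
        print(" yellow",z,ang(cv2.minAreaRect(onplane(s,k[:,0],z)[:,:2].astype(np.float32))))
    print(" yellow z pct",np.percentile(P[:,2],[2,25,50,75,98]).round(4))
    dk=reg&(W[...,2]>.018)&(W[...,2]<.029)&(hsv[...,2]<60); print(" deck z",np.median(W[dk][:,2]))
    mm=(reg&(W[...,2]>.040)&(W[...,2]<.085)&(W[...,1]<.23)&(W[...,1]>.1)&(W[...,0]<.6)).astype(np.uint8)*255
    mm=cv2.morphologyEx(mm,cv2.MORPH_OPEN,np.ones((3,3)))
    k=max(cv2.findContours(mm,0,1)[0],key=cv2.contourArea)
    print(" meter px",cv2.boundingRect(k), "z",np.percentile(W[mm>0][:,2],[2,25,50,75,98]).round(4))
    for z in (.052,.056): print(" meter",z,ang(cv2.minAreaRect(onplane(s,k[:,0],z)[:,:2].astype(np.float32))))
    print(" meter cloud",ang(cv2.minAreaRect(W[mm>0][:,:2].astype(np.float32))))
    # knob
    kb=W[(mm>0)&(W[...,2]>.062)]; print(" knob",len(kb), (kb.min(0)/2+kb.max(0)/2).round(4) if len(kb) else "")
    b=(cv2.inRange(hsv,(100,110,40),(125,255,255))>0)&ok&(W[...,2]>.024)&(W[...,2]<.045)&(W[...,0]>.38)&(W[...,0]<.6)&(W[...,1]>.05)&(W[...,1]<.4)
    P=W[b]
    L=P[P[:,1]>P[:,1].max()-.02]; Rr=P[(P[:,1]<P[:,1].min()+.02)]
    print(" rim y ext",np.percentile(P[:,1],[.5,99.5]).round(4),"x",np.percentile(P[:,0],[.5,1,2]).round(4),"zmax",np.percentile(P[:,2],99))
    # line fits of rim: front row outer edges
    F=[];ys=np.arange(.11,.34,.01)
    for y in ys:
        q=P[(abs(P[:,1]-y)<.005)&(P[:,0]<.44)&(P[:,2]>.028)]
        F.append(q[:,0].min() if len(q) else np.nan)
    F=np.array(F); g=~np.isnan(F); pf=np.polyfit(ys[g],F[g],1); print(" front line slope deg",np.degrees(np.arctan(pf[0])).round(2),"x at y=.22",np.polyval(pf,.22).round(4))
    for nm,sel,fn in(("L",P[:,1]>.3,np.max),("R",P[:,1]<.13,np.min)):
        xs=np.arange(.43,.59,.01);G=[]
        for x in xs:
            q=P[sel&(abs(P[:,0]-x)<.005)&(P[:,2]>.028)]; G.append(fn(q[:,1]) if len(q) else np.nan)
        G=np.array(G);g=~np.isnan(G)
        if g.sum()>3:
            pf=np.polyfit(xs[g],G[g],1);print(" side",nm,g.sum(),"deg",np.degrees(np.arctan(pf[0])).round(2),"y at x=.5",np.polyval(pf,.5).round(4))
E
```

```text
wrist1 cam [0.579 0.145 0.382]
 yellow 0.01 (array([0.5186, 0.2848]), 0.1569, 0.0823, -0.17)
 yellow 0.026 (array([0.5212, 0.2788]), 0.1502, 0.0788, -0.17)
 yellow z pct [0.0094 0.0106 0.0113 0.3071 0.3192]
 deck z 0.02682414067552963
 meter px (258, 135, 79, 149) z [0.0521 0.0591 0.0599 0.0606 0.0679]
 meter 0.052 (array([0.507 , 0.1621]), 0.1411, 0.071, -1.4)
 meter 0.056 (array([0.5079, 0.1619]), 0.1394, 0.0701, -1.4)
 meter cloud (array([0.5072, 0.1619]), 0.1406, 0.072, -1.4)
 knob 1073 [0.5098 0.164  0.0675]
 rim y ext [0.0852 0.353 ] x [0.413  0.4132 0.4136] zmax 0.03431878372322252
 front line slope deg 0.75 x at y=.22 0.4138
 side L 16 deg -0.2 y at x=.5 0.3533
 side R 16 deg -0.42 y at x=.5 0.0857
top0 cam [ 0.414 -0.043  1.489]
 yellow 0.01 (array([0.5199, 0.2844]), 0.1564, 0.0826, -0.33)
 yellow 0.026 (array([0.5188, 0.2808]), 0.1547, 0.0817, -0.33)
 yellow z pct [0.004  0.0085 0.0107 0.013  0.0209]
 deck z 0.025801855857635978
 meter px (235, 223, 27, 50) z [0.0473 0.0565 0.0592 0.0618 0.0689]
 meter 0.052 (array([0.5059, 0.1616]), 0.1422, 0.0724, -1.55)
 meter 0.056 (array([0.5057, 0.161 ]), 0.1418, 0.0722, -1.55)
 meter cloud (array([0.506, 0.162]), 0.1422, 0.0722, -1.78)
 knob 284 [0.5037 0.1613 0.0681]
 rim y ext [0.0851 0.3548] x [0.4125 0.4127 0.4129] zmax 0.038746118857173065
 front line slope deg 0.17 x at y=.22 0.4137
 side L 16 deg -0.24 y at x=.5 0.3532
 side R 16 deg 0.31 y at x=.5 0.0862
```

Emit:
{"name": "send_rows", "arguments": {"steps": [{"x": 0.005,"y": -0.015,"z": 0.03,"turn": 0,"gripper": 1},{"x": 0,"y": 0,"z": 0.04,"turn": 0,"gripper": 1},{"x": 0,"y": 0,"z": 0.04,"turn": 0,"gripper": 1},{"x": 0,"y": 0,"z": 0,"turn": 0,"gripper": 1},{"x": 0,"y": 0,"z": 0,"turn": 0,"gripper": 1},{"x": 0,"y": 0,"z": 0,"turn": 0,"gripper": 1},{"x": 0,"y": 0,"z": 0,"turn": 0,"gripper": 1},{"x": 0,"y": 0,"z": 0,"turn": 0,"gripper": 1}]}}

```text
clock: 2.7
tool_pos: [0.5094, 0.1694, 0.1187]
orientation: [-180.0, -0.5, -0.8]
force: [-0.5, -0.2, 0.7]
opening: 0.0881
```

Emit:
{"name": "send_rows", "arguments": {"steps": [{"x": -0.003,"y": 0.006,"z": 0.02,"turn": 0.6,"gripper": 1},{"x": 0,"y": 0,"z": 0,"turn": 0,"gripper": 1},{"x": 0,"y": 0,"z": 0,"turn": 0,"gripper": 1},{"x": 0,"y": 0,"z": 0,"turn": 0,"gripper": 1},{"x": 0,"y": 0,"z": 0,"turn": 0,"gripper": 1},{"x": 0,"y": 0,"z": 0,"turn": 0,"gripper": 1},{"x": 0,"y": 0,"z": 0,"turn": 0,"gripper": 1},{"x": 0,"y": 0,"z": 0,"turn": 0,"gripper": 1}]}}

```text
clock: 3.5
tool_pos: [0.5105, 0.1659, 0.1055]
orientation: [-179.6, -1.1, -1.3]
force: [0.8, -0.1, -0.1]
opening: 0.0883
```

```bash
python3 - <<'E'
from plant import get_obs, eyes, job
import cv2, numpy as np
for i in range(3):
    o=get_obs(); print(o["clock"],o["tool_pos"],o["orientation"],o["qvel"].round(2))
    s=eyes.snapshot("wrist")
cv2.imwrite(f"pics/wrist2.png",s["frame"]); np.savez("wrist2.npz",**s)
E
```

```text
3.5 [0.51046676 0.16591413 0.10548141] [-179.59919588   -1.0643846    -1.32102075] [ 0.04 -0.07  0.17  0.   -0.11  0.01]
3.55 [0.51044948 0.1659086  0.10545488] [-179.59985096   -1.06330018   -1.31962314] [-0.08  0.14 -0.13 -0.02  0.06  0.05]
3.6 [0.51041607 0.16586345 0.10537877] [-179.60450999   -1.05861298   -1.32178734] [-0.01  0.04 -0.05  0.07  0.11  0.08]
```

View pics/wrist2.png

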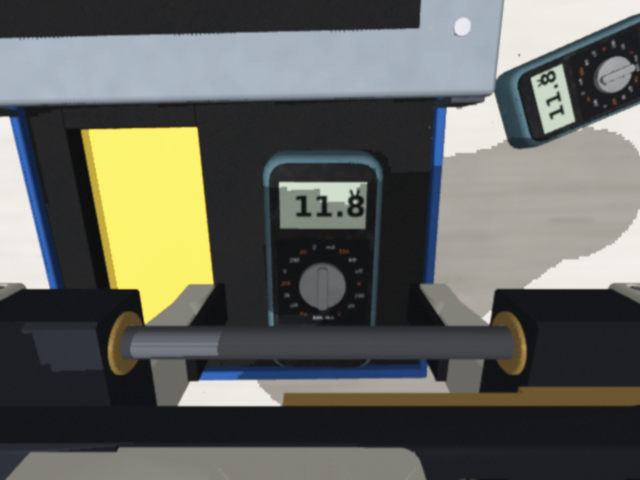

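Emit:
{"name": "send_rows", "arguments": {"steps": [{"x": -0.001,"y": 0.001,"z": 0.01,"turn": 0,"gripper": 1},{"x": -0.001,"y": 0.001,"z": 0.01,"turn": 0,"gripper": 1},{"x": -0.001,"y": 0.001,"z": 0.01,"turn": 0,"gripper": 1},{"x": 0,"y": 0,"z": 0.008,"turn": 0,"gripper": 1},{"x": 0,"y": 0,"z": 0.005,"turn": 0,"gripper": 1},{"x": 0,"y": 0,"z": 0.002,"turn": 0,"gripper": 1},{"x": 0,"y": 0,"z": 0,"turn": 0,"gripper": 1},{"x": 0,"y": 0,"z": 0,"turn": 0,"gripper": 1}]}}

```text
clock: 4.45
tool_pos: [0.507, 0.1622, 0.0546]
orientation: [-179.7, -0.9, -1.3]
force: [0.5, -0.3, -0.6]
opening: 0.0878
```

Emit:
{"name": "send_rows", "arguments": {"steps": [{"x": 0,"y": 0,"z": 0.004,"turn": 0,"gripper": 1},{"x": 0,"y": 0,"z": 0.004,"turn": 0,"gripper": 1},{"x": 0,"y": 0,"z": 0.003,"turn": 0,"gripper": 1},{"x": 0,"y": 0,"z": 0.002,"turn": 0,"gripper": 1},{"x": 0,"y": 0,"z": 0.001,"turn": 0,"gripper": 1},{"x": 0,"y": 0,"z": 0,"turn": 0,"gripper": 1},{"x": 0,"y": 0,"z": 0,"turn": 0,"gripper": 0.7},{"x": 0,"y": 0,"z": 0,"turn": 0,"gripper": 0.7}]}}

```text
clock: 5.25
tool_pos: [0.508, 0.1628, 0.0404]
orientation: [-179.6, -1.0, -1.3]
force: [-0.0, -0.3, -0.4]
opening: 0.0769
```

Emit:
{"name": "send_rows", "arguments": {"steps": [{"x": 0,"y": 0,"z": 0,"turn": 0,"gripper": 0.7},{"x": 0,"y": 0,"z": 0,"turn": 0,"gripper": 0.7},{"x": 0,"y": 0,"z": 0,"turn": 0,"gripper": 0.7},{"x": 0,"y": 0,"z": -0.003,"turn": 0,"gripper": 0.7},{"x": 0,"y": 0,"z": -0.003,"turn": 0,"gripper": 0.7},{"x": 0,"y": 0,"z": -0.003,"turn": 0,"gripper": 0.7},{"x": 0,"y": 0,"z": -0.001,"turn": 0,"gripper": 0.7},{"x": 0,"y": 0,"z": 0,"turn": 0,"gripper": 0.7}]}}

```text
clock: 6.05
tool_pos: [0.5067, 0.1622, 0.0506]
orientation: [-179.7, -0.9, -1.4]
force: [0.4, 0.5, -3.4]
opening: 0.0706
```

```bash
python3 - <<'E'
from plant import get_obs, eyes, job
import cv2, numpy as np
o=get_obs(); print(o["clock"],o["tool_pos"],o["orientation"],o["force"],o["opening"])
for n in ["wrist","scene","top"]:
    s=eyes.snapshot(n)
    f=s["frame"]
    if n=="scene": f=cv2.resize(f[150:270,170:370],None,fx=4,fy=4)
    cv2.imwrite(f"pics/{n}3.png",f); np.savez(f"{n}3.npz",**s)
E
```

```text
6.05 [0.50669124 0.16219701 0.0505807 ] [-179.69556917   -0.89646189   -1.36013157] [ 0.35085298  0.52140632 -3.37740874] 0.07055426406837113
```

View pics/wrist3.png

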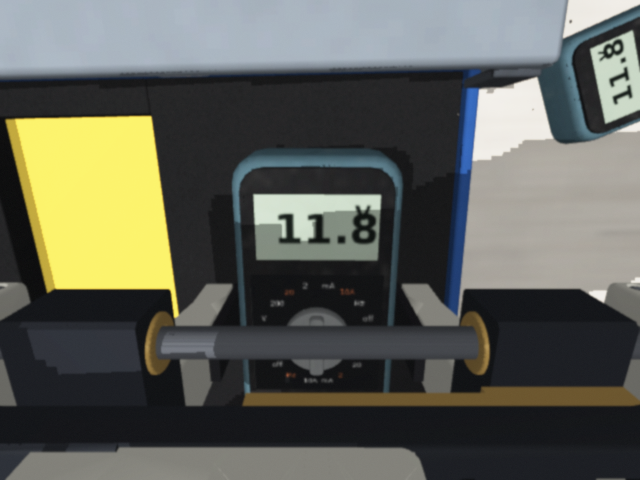

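View pics/scene3.png

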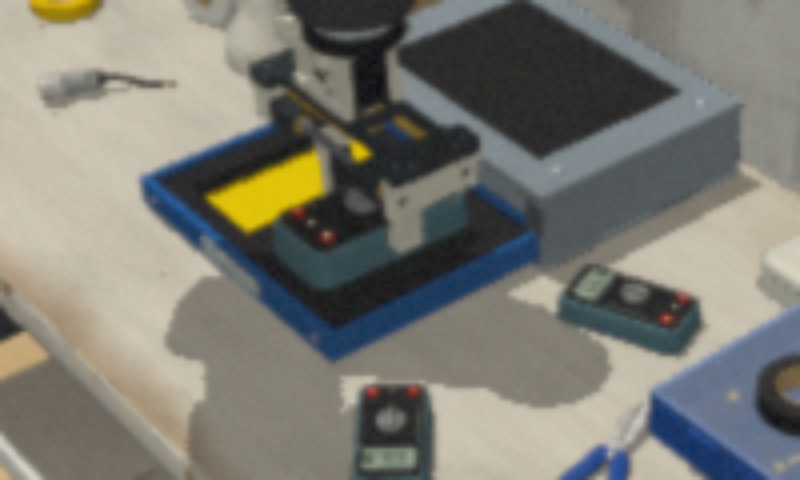

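Emit:
{"name": "send_rows", "arguments": {"steps": [{"x": 0.002,"y": -0.02,"z": 0,"turn": -0.3,"gripper": 0.7},{"x": 0.002,"y": -0.02,"z": 0,"turn": -0.3,"gripper": 0.7},{"x": 0.002,"y": -0.02,"z": 0,"turn": -0.3,"gripper": 0.7},{"x": 0.002,"y": -0.02,"z": 0,"turn": -0.3,"gripper": 0.7},{"x": 0.002,"y": -0.015,"z": 0,"turn": 0,"gripper": 0.7},{"x": 0,"y": -0.01,"z": 0,"turn": 0,"gripper": 0.7},{"x": 0,"y": -0.005,"z": 0,"turn": 0,"gripper": 0.7},{"x": 0,"y": 0,"z": 0,"turn": 0,"gripper": 0.7}]}}

```text
clock: 7.0
tool_pos: [0.5182, 0.2821, 0.0499]
orientation: [-179.8, -0.8, 0.0]
force: [-0.1, -0.4, -3.7]
opening: 0.071
```

Emit:
{"name": "send_rows", "arguments": {"steps": [{"x": 0.001,"y": 0,"z": 0,"turn": 0,"gripper": 0.7},{"x": 0.001,"y": 0,"z": 0,"turn": 0.2,"gripper": 0.7},{"x": 0.001,"y": 0,"z": 0,"turn": 0,"gripper": 0.7},{"x": 0,"y": 0,"z": 0,"turn": 0,"gripper": 0.7},{"x": 0,"y": 0,"z": 0,"turn": 0,"gripper": 0.7},{"x": 0,"y": 0,"z": 0,"turn": 0,"gripper": 0.7},{"x": 0,"y": 0,"z": 0,"turn": 0,"gripper": 0.7},{"x": 0,"y": 0,"z": 0,"turn": 0,"gripper": 0.7}]}}

```text
clock: 7.8
tool_pos: [0.521, 0.2792, 0.0501]
orientation: [-179.8, -0.8, -0.4]
force: [0.4, -0.2, -3.2]
opening: 0.0707
```

```bash
python3 - <<'E'
from plant import get_obs, eyes, job
import cv2, numpy as np
from h import *
o=get_obs(); print(o["clock"],o["tool_pos"],o["orientation"],o["force"],o["opening"])
for n in ["wrist","top","scene"]:
    s=eyes.snapshot(n)
    f=s["frame"]
    if n=="scene": f=cv2.resize(f[150:270,170:370],None,fx=4,fy=4)
    if n=="top": f=cv2.resize(f[190:300,160:300],None,fx=5,fy=5,interpolation=2)
    cv2.imwrite(f"pics/{n}4.png",f); np.savez(f"{n}4.npz",**s)
E
```

```text
7.8 [0.5210235  0.27915565 0.05011098] [-179.80742564   -0.77857437   -0.35776405] [ 0.40930189 -0.15387021 -3.16711526] 0.07067000227501134
```

View pics/wrist4.png

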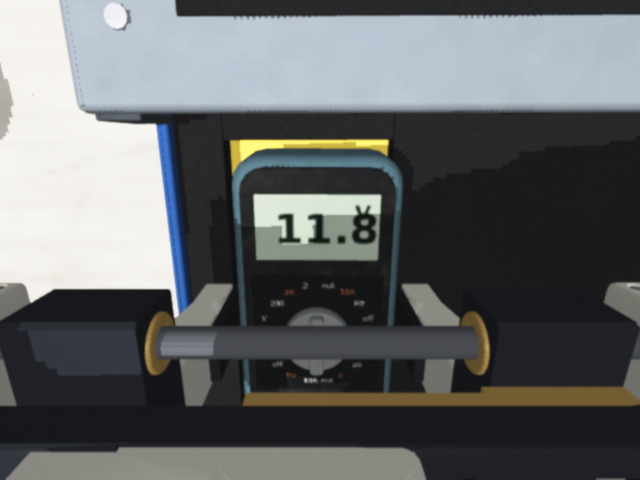

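View pics/top4.png

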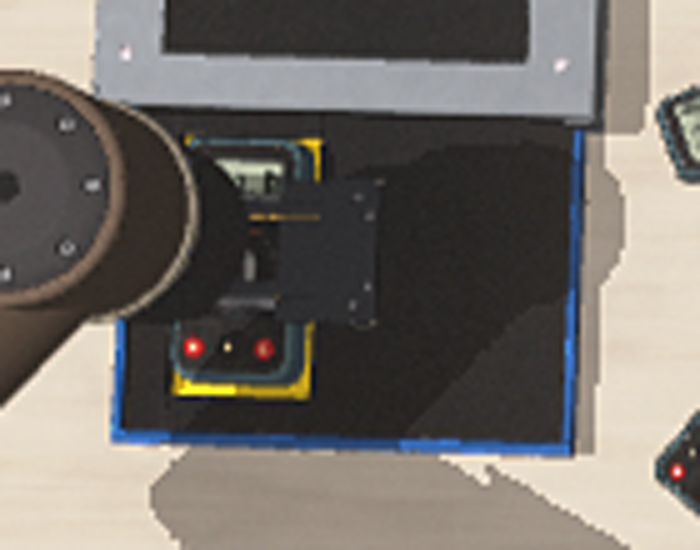

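View pics/scene4.png

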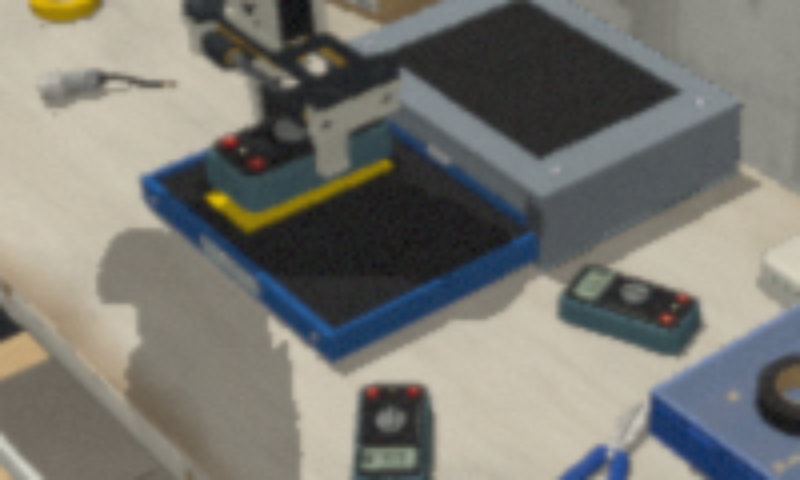

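```bash
python3 - <<'E'
from h import *
s=load("wrist4.npz");W=cloud(s);hsv=cv2.cvtColor(s["frame"],cv2.COLOR_BGR2HSV)
m=cv2.inRange(hsv,(20,120,80),(36,255,255)); m[:100]=0;m[180:]=0
k=max(cv2.findContours(m,0,1)[0],key=cv2.contourArea)[:,0]
print("yellow px",k.min(0),k.max(0))
for u,v in[(k[:,0].min(),142),(k[:,0].max(),142)]:
    print(u,onplane(s,(u,v),.01)[0].round(4),onplane(s,(u,v),.026)[0].round(4), W[v,u].round(4))
print("far edge",onplane(s,(310,k[:,1].min()),.01)[0].round(4),onplane(s,(310,k[:,1].min()),.026)[0].round(4))
mm=((W[...,2]>.045)&(W[...,2]<.072)&(W[...,1]>.22)&(W[...,1]<.34)&(s["z_map"]>0))
mm[:130]=0;mm[285:]=0
ys,xs=np.nonzero(mm)
for v in (200,220,240,260,275):
    r=xs[ys==v]; print(v,r.min(),r.max(), "y@.06",onplane(s,(r.min(),v),.06)[0,1].round(4),onplane(s,(r.max(),v),.06)[0,1].round(4),"z",W[v,r.min()+4,2].round(3))
v=ys.min(); print("meter far end px",v, onplane(s,(318,v),.06)[0].round(4),onplane(s,(318,v),.064)[0].round(4), W[v+1,318])
# top view: near end and right side
s=load("top4.npz");W=cloud(s);hsv=cv2.cvtColor(s["frame"],cv2.COLOR_BGR2HSV)
m=cv2.inRange(hsv,(22,130,80),(36,255,255)); m[:,:190]=0;m[:,230:]=0;m[:215]=0;m[272:]=0
ys,xs=np.nonzero(m); print("top yellow px",xs.min(),xs.max(),ys.min(),ys.max(), onplane(s,(xs.max()+.5,ys.max()+.5),.01)[0].round(4),onplane(s,(xs.min()-.5,ys.min()-.5),.01)[0].round(4))
E
```

```text
yellow px [230 139] [388 174]
230 [0.5947 0.3245 0.01  ] [0.5948 0.3208 0.026 ] [0.5947 0.3241 0.0117]
388 [0.5943 0.2397 0.01  ] [0.5944 0.2427 0.026 ] [0.5943 0.2403 0.0134]
far edge [0.596  0.2815 0.01  ] [0.596  0.2812 0.026 ]
200 233 401 y@.06 0.3131 0.2425 z 0.066
220 234 399 y@.06 0.3133 0.2428 z 0.066
240 235 398 y@.06 0.3135 0.2427 z 0.065
260 236 397 y@.06 0.3136 0.2427 z 0.066
275 237 396 y@.06 0.3137 0.2427 z 0.065
meter far end px 150 [0.5917 0.2773 0.06  ] [0.5918 0.2773 0.064 ] [0.59093775 0.27726848 0.0479883 ]
top yellow px 194 224 217 269 [0.4412 0.2348 0.01  ] [0.5972 0.3344 0.01  ]
```

Emit:
{"name": "send_rows", "arguments": {"steps": [{"x": 0,"y": -0.001,"z": 0,"turn": 0,"gripper": 0.7},{"x": 0,"y": -0.001,"z": 0,"turn": 0,"gripper": 0.7},{"x": 0,"y": -0.001,"z": 0,"turn": 0,"gripper": 0.7},{"x": 0,"y": -0.001,"z": 0.001,"turn": 0,"gripper": 0.7},{"x": 0,"y": 0,"z": 0.001,"turn": 0,"gripper": 0.7},{"x": 0,"y": 0,"z": 0.001,"turn": 0,"gripper": 0.7},{"x": 0,"y": 0,"z": 0.001,"turn": 0,"gripper": 0.7},{"x": 0,"y": 0,"z": 0.001,"turn": 0,"gripper": 0.7}]}}

```text
clock: 8.75
tool_pos: [0.521, 0.2839, 0.0447]
orientation: [-179.8, -0.8, -0.3]
force: [-0.3, 0.1, -3.2]
opening: 0.0707
```

Emit:
{"name": "send_rows", "arguments": {"steps": [{"x": -0.0005,"y": 0.0005,"z": 0.002,"turn": 0,"gripper": 0.7},{"x": 0,"y": 0,"z": 0.002,"turn": 0,"gripper": 0.7},{"x": 0,"y": 0,"z": 0.002,"turn": 0,"gripper": 0.7},{"x": 0,"y": 0,"z": 0.002,"turn": 0,"gripper": 0.7},{"x": 0,"y": 0,"z": 0.002,"turn": 0,"gripper": 0.7},{"x": 0,"y": 0,"z": 0.002,"turn": 0,"gripper": 0.7},{"x": 0,"y": 0,"z": 0.001,"turn": 0,"gripper": 0.7},{"x": 0,"y": 0,"z": 0,"turn": 0,"gripper": 0.7}]}}

```text
clock: 9.55
tool_pos: [0.5206, 0.2831, 0.0301]
orientation: [-179.8, -0.8, -0.3]
force: [0.3, -0.2, -2.7]
opening: 0.0708
```

Emit:
{"name": "send_rows", "arguments": {"steps": [{"x": 0,"y": 0,"z": 0.001,"turn": 0,"gripper": 0.7},{"x": 0,"y": 0,"z": 0.001,"turn": 0,"gripper": 0.7},{"x": 0,"y": 0,"z": 0,"turn": 0,"gripper": 0.7},{"x": 0,"y": 0,"z": 0,"turn": 0,"gripper": 0.9},{"x": 0,"y": 0,"z": 0,"turn": 0,"gripper": 0.9},{"x": 0,"y": 0,"z": 0,"turn": 0,"gripper": 0.9},{"x": 0,"y": 0,"z": 0,"turn": 0,"gripper": 0.9},{"x": 0,"y": 0,"z": 0,"turn": 0,"gripper": 0.9}]}}

```text
clock: 10.35
tool_pos: [0.5221, 0.2843, 0.0298]
orientation: [-179.7, -0.9, -0.3]
force: [0.3, -0.0, 0.6]
opening: 0.0792
```

Released; now lift and look.

Emit:
{"name": "send_rows", "arguments": {"steps": [{"x": 0,"y": 0,"z": -0.005,"turn": 0,"gripper": 0.9},{"x": 0,"y": 0,"z": -0.01,"turn": 0,"gripper": 0.9},{"x": 0,"y": 0,"z": -0.02,"turn": 0,"gripper": 0.9},{"x": 0,"y": 0,"z": -0.03,"turn": 0,"gripper": 0.9},{"x": 0,"y": 0,"z": -0.03,"turn": 0,"gripper": 0.9},{"x": 0,"y": 0,"z": -0.03,"turn": 0,"gripper": 0.9},{"x": -0.02,"y": 0,"z": -0.02,"turn": 0,"gripper": 0.9},{"x": -0.02,"y": 0,"z": 0,"turn": 0,"gripper": 0.5}]}}

```text
clock: 11.15
tool_pos: [0.4806, 0.2836, 0.1847]
orientation: [-179.7, -1.0, -0.4]
force: [0.1, 0.9, 0.1]
opening: 0.0751
```

```bash
python3 - <<'E'
from plant import get_obs, eyes, job
import cv2, numpy as np
from h import *
o=get_obs(); print(o["clock"],o["tool_pos"],o["orientation"],o["force"],o["opening"])
for n in ["wrist","scene"]:
    s=eyes.snapshot(n)
    f=s["frame"]
    if n=="scene": f=cv2.resize(f[150:270,170:370],None,fx=4,fy=4)
    cv2.imwrite(f"pics/{n}5.png",f); np.savez(f"{n}5.npz",**s)
    if n=="wrist":
        W=cloud(s); ok=(s["z_map"]>0)
        for nm,(x0,x1,y0,y1) in dict(meter=(.447,.59,.248,.318),deck=(.43,.59,.13,.22)).items():
            q=W[ok&(W[...,0]>x0)&(W[...,0]<x1)&(W[...,1]>y0)&(W[...,1]<y1)&(W[...,2]<.08)]
            A=np.c_[q[:,:2]-[.519,.283],np.ones(len(q))]
            print(nm,len(q),np.percentile(q[:,2],[5,25,50,75,98]).round(4))
        b=ok&(W[...,0]>.43)&(W[...,0]<.61)&(W[...,1]>.22)&(W[...,1]<.345)&(W[...,2]>.033)&(W[...,2]<.08)
        q=W[b]; fc=q[(q[:,2]<.05)]; A=np.c_[fc[:,:2]-[.519,.283],np.ones(len(fc))]; c=np.linalg.lstsq(A,fc[:,2],rcond=None)[0]; print("face plane deg",np.degrees(c[:2]).round(2),"z",c[2].round(4)); print("rect",cv2.minAreaRect(q[:,:2].astype(np.float32)))
E
```

```text
11.15 [0.4806231  0.28355135 0.18468624] [-179.67794634   -1.03766706   -0.36636579] [0.05674334 0.85540386 0.06770964] 0.07506741768177817
meter 13469 [0.0389 0.0432 0.0439 0.0446 0.0522]
deck 18533 [0.0256 0.0263 0.0268 0.0273 0.0283]
face plane deg [-0.32 -0.  ] z 0.0434
rect ((0.5294729471206665, 0.282492071390152), (0.16105008125305176, 0.1249784529209137), 0.006146765314042568)
```

View pics/wrist5.png

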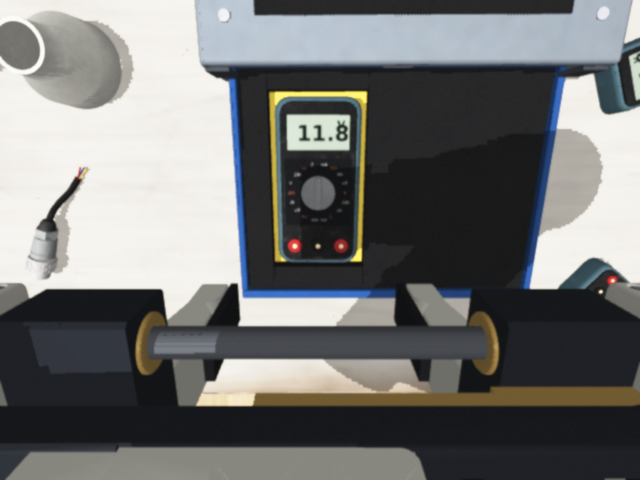

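View pics/scene5.png

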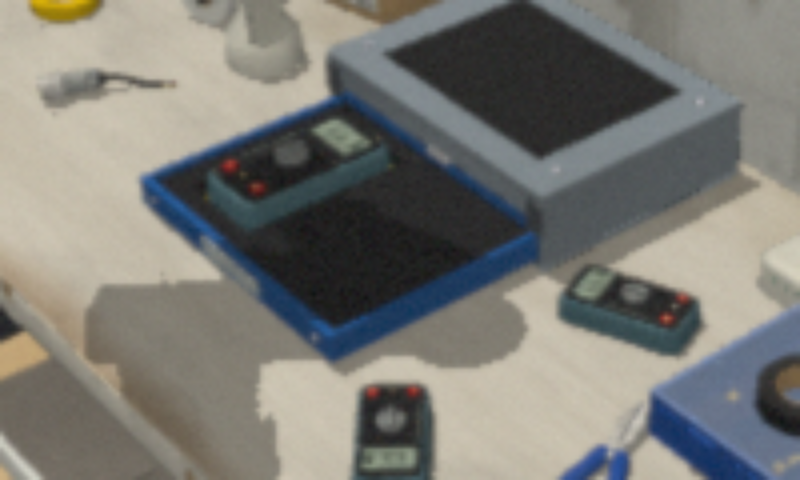

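Emit:
{"name": "send_rows", "arguments": {"steps": [{"x": -0.02,"y": 0.012,"z": 0,"turn": 0,"gripper": 0},{"x": -0.02,"y": 0.012,"z": 0,"turn": 0,"gripper": 0},{"x": -0.02,"y": 0.012,"z": 0,"turn": 0,"gripper": 0},{"x": -0.02,"y": 0.012,"z": 0,"turn": 0,"gripper": 0},{"x": -0.015,"y": 0.01,"z": 0,"turn": 0,"gripper": 0},{"x": -0.005,"y": 0.005,"z": 0,"turn": 0,"gripper": 0},{"x": 0,"y": 0,"z": 0,"turn": 0,"gripper": 0},{"x": 0,"y": 0,"z": 0,"turn": 0,"gripper": 0}]}}

```text
clock: 12.05
tool_pos: [0.3767, 0.2185, 0.1841]
orientation: [-179.6, -1.1, -0.2]
force: [1.0, -0.2, 0.5]
opening: 0.0047
```

```bash
python3 - <<'E'
from plant import get_obs, eyes, job
import cv2, numpy as np
from h import *
o=get_obs(); print(o["clock"],o["tool_pos"],o["orientation"],o["force"],o["opening"])
for n in ["wrist","top"]:
    s=eyes.snapshot(n)
    f=s["frame"]
    cv2.imwrite(f"pics/{n}6.png",f); np.savez(f"{n}6.npz",**s)
    W=cloud(s); hsv=cv2.cvtColor(f,cv2.COLOR_BGR2HSV); ok=s["z_map"]>0
    b=(cv2.inRange(hsv,(100,110,40),(125,255,255))>0)&ok&(W[...,2]>.028)&(W[...,2]<.045)&(W[...,1]>.08)&(W[...,1]<.36)&(W[...,0]<.5)&(W[...,0]>.38)
    print(n,"rim front x",np.percentile(W[b][:,0],[1,5]) if b.any() else None)
    q=ok&(W[...,2]>.066)&(W[...,2]<.09)&(W[...,1]>.09)&(W[...,1]<.35)&(W[...,0]>.58)&(W[...,0]<.8)
    print(n,"unit front x",np.percentile(W[q][:,0],[.5,1,3]) if q.any() else None, np.median(W[q][:,2]))
E
```

```text
12.05 [0.37667125 0.21847872 0.18411324] [-179.61537248   -1.05814587   -0.1925889 ] [ 1.00121546 -0.20169543  0.48334191] 0.004749362523837048
wrist rim front x [0.4123662  0.41265011]
wrist unit front x None nan
top rim front x [0.41247042 0.41336338]
top unit front x [0.60557702 0.60652066 0.61039263] 0.07523755619509395
  return _methods._mean(a, axis=axis, dtype=dtype,
  ret = ret.dtype.type(ret / rcount)
```

View pics/wrist6.png

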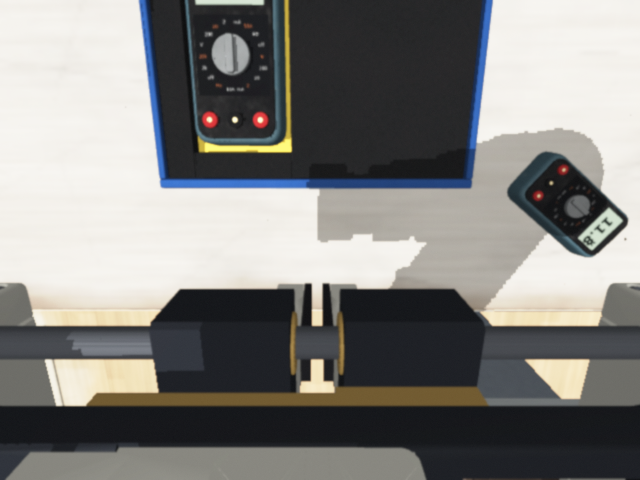

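Emit:
{"name": "send_rows", "arguments": {"steps": [{"x": 0,"y": 0,"z": 0.03,"turn": 0,"gripper": 0},{"x": 0,"y": 0,"z": 0.03,"turn": 0,"gripper": 0},{"x": 0,"y": 0,"z": 0.03,"turn": 0,"gripper": 0},{"x": 0,"y": 0,"z": 0.03,"turn": 0,"gripper": 0},{"x": 0,"y": 0,"z": 0.02,"turn": 0,"gripper": 0},{"x": 0,"y": 0,"z": 0.01,"turn": 0,"gripper": 0},{"x": 0,"y": 0,"z": 0.005,"turn": 0,"gripper": 0},{"x": 0,"y": 0,"z": 0,"turn": 0,"gripper": 0}]}}

```text
clock: 12.95
tool_pos: [0.3854, 0.2238, 0.0227]
orientation: [-179.7, -1.1, -0.3]
force: [0.2, 0.7, 0.4]
opening: 0.0008
```

Emit:
{"name": "send_rows", "arguments": {"steps": [{"x": 0.005,"y": 0.002,"z": 0.002,"turn": 0,"gripper": 0},{"x": 0.005,"y": 0.002,"z": 0.001,"turn": 0,"gripper": 0},{"x": 0.005,"y": 0,"z": 0,"turn": 0,"gripper": 0},{"x": 0.005,"y": 0,"z": 0,"turn": 0,"gripper": 0},{"x": 0.008,"y": 0,"z": 0,"turn": 0,"gripper": 0},{"x": 0.008,"y": 0,"z": 0,"turn": 0,"gripper": 0},{"x": 0.008,"y": 0,"z": 0,"turn": 0,"gripper": 0},{"x": 0.008,"y": 0,"z": 0,"turn": 0,"gripper": 0}]}}

```text
clock: 13.75
tool_pos: [0.4382, 0.2196, 0.0215]
orientation: [-179.5, -0.9, -0.4]
force: [-4.5, 2.7, -2.8]
opening: 0.0003
```

Emit:
{"name": "send_rows", "arguments": {"steps": [{"x": 0.01,"y": 0,"z": 0,"turn": 0,"gripper": 0},{"x": 0.01,"y": 0,"z": 0,"turn": 0,"gripper": 0},{"x": 0.01,"y": 0,"z": 0,"turn": 0,"gripper": 0},{"x": 0.01,"y": 0,"z": 0,"turn": 0,"gripper": 0},{"x": 0.01,"y": 0,"z": 0,"turn": 0,"gripper": 0},{"x": 0.01,"y": 0,"z": 0,"turn": 0,"gripper": 0},{"x": 0.01,"y": 0,"z": 0,"turn": 0,"gripper": 0},{"x": 0.01,"y": 0,"z": 0,"turn": 0,"gripper": 0}]}}

```text
clock: 14.55
tool_pos: [0.5166, 0.2191, 0.0218]
orientation: [-179.4, -0.4, -0.6]
force: [-6.5, 4.3, -1.3]
opening: 0.0009
```

Emit:
{"name": "send_rows", "arguments": {"steps": [{"x": 0.01,"y": 0,"z": 0,"turn": 0.2,"gripper": 0},{"x": 0.008,"y": 0,"z": 0,"turn": 0,"gripper": 0},{"x": 0.008,"y": 0,"z": 0,"turn": 0,"gripper": 0},{"x": 0.006,"y": 0,"z": 0,"turn": 0,"gripper": 0},{"x": 0.006,"y": 0,"z": 0,"turn": 0,"gripper": 0},{"x": 0.006,"y": 0,"z": 0,"turn": 0,"gripper": 0},{"x": 0.005,"y": 0,"z": 0,"turn": 0,"gripper": 0},{"x": 0.005,"y": 0,"z": 0,"turn": 0,"gripper": 0}]}}

```text
clock: 15.35
tool_pos: [0.5684, 0.2189, 0.0219]
orientation: [-179.2, 0.2, -1.0]
force: [-5.2, 3.8, 0.3]
opening: 0.0008
```

```bash
python3 - <<'E'
from plant import get_obs, eyes, job
import cv2, numpy as np
from h import *
o=get_obs(); print(o["clock"],o["tool_pos"],o["orientation"],o["force"],o["opening"])
a=[eyes.snapshot(n) for n in ("scene","top")]
f=np.hstack([cv2.resize(a[0]["frame"][150:270,190:350],(480,360)),cv2.resize(a[1]["frame"][130:300,160:300],(296,360))])
cv2.imwrite("pics/mix7.png",f)
E
```

```text
15.35 [0.56835834 0.21894033 0.02185047] [-1.79204206e+02  1.68010011e-01 -1.00996588e+00] [-5.1700123   3.80779302  0.31697599] 0.000820772677891966
```

View pics/mix7.png

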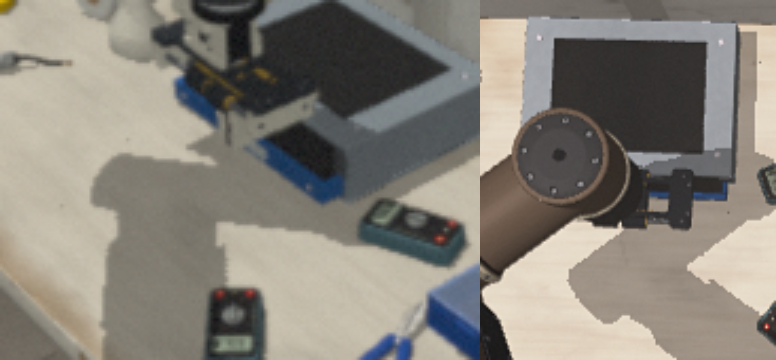

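Emit:
{"name": "send_rows", "arguments": {"steps": [{"x": 0.005,"y": 0,"z": 0,"turn": 0.3,"gripper": 0},{"x": 0.004,"y": 0,"z": 0,"turn": 0,"gripper": 0},{"x": 0.004,"y": 0,"z": 0,"turn": 0,"gripper": 0},{"x": 0.004,"y": 0,"z": 0,"turn": 0,"gripper": 0},{"x": 0.003,"y": 0,"z": 0,"turn": 0,"gripper": 0},{"x": 0.003,"y": 0,"z": 0,"turn": 0,"gripper": 0},{"x": 0.003,"y": 0,"z": 0,"turn": 0,"gripper": 0},{"x": 0.003,"y": 0,"z": 0,"turn": 0,"gripper": 0}]}}

```text
clock: 16.25
tool_pos: [0.5902, 0.2187, 0.022]
orientation: [-179.2, 0.9, -1.4]
force: [-5.4, 3.0, 0.4]
opening: 0.0002
```

Emit:
{"name": "send_rows", "arguments": {"steps": [{"x": 0.004,"y": 0,"z": 0,"turn": 0.5,"gripper": 0},{"x": 0.004,"y": 0,"z": 0,"turn": 0.3,"gripper": 0},{"x": 0.004,"y": 0,"z": 0,"turn": 0,"gripper": 0},{"x": 0.004,"y": 0,"z": 0,"turn": 0,"gripper": 0},{"x": 0.004,"y": 0,"z": 0,"turn": 0,"gripper": 0},{"x": 0.004,"y": 0,"z": 0,"turn": 0,"gripper": 0},{"x": 0.004,"y": 0,"z": 0,"turn": 0,"gripper": 0},{"x": 0.004,"y": 0,"z": 0,"turn": 0,"gripper": 0}]}}

```text
clock: 17.05
tool_pos: [0.5915, 0.2184, 0.0225]
orientation: [-179.6, 3.5, -2.1]
force: [-20.9, 6.3, 12.3]
opening: 0.0004
```

```bash
python3 - <<'E'
from plant import get_obs, eyes, job
import cv2, numpy as np
from h import *
o=get_obs(); print(o["clock"],o["tool_pos"],o["orientation"],o["force"],o["opening"])
a={n:eyes.snapshot(n) for n in ("scene","top","wrist")}
for n in a: np.savez(n+"8.npz",**a[n])
f=np.hstack([cv2.resize(a["scene"]["frame"][150:270,190:350],(480,360)),cv2.resize(a["top"]["frame"][130:300,160:300],(296,360))])
cv2.imwrite("pics/mix8.png",f); cv2.imwrite("pics/wrist8.png",a["wrist"]["frame"])
E
```

```text
17.05 [0.59147632 0.21835258 0.02251714] [-179.57810399    3.53592398   -2.13002418] [-20.91367575   6.28476536  12.29765943] 0.0003831497935108953
```

View pics/mix8.png

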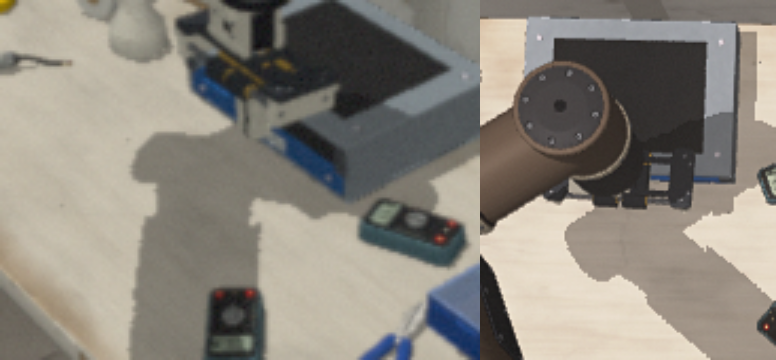

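View pics/wrist8.png

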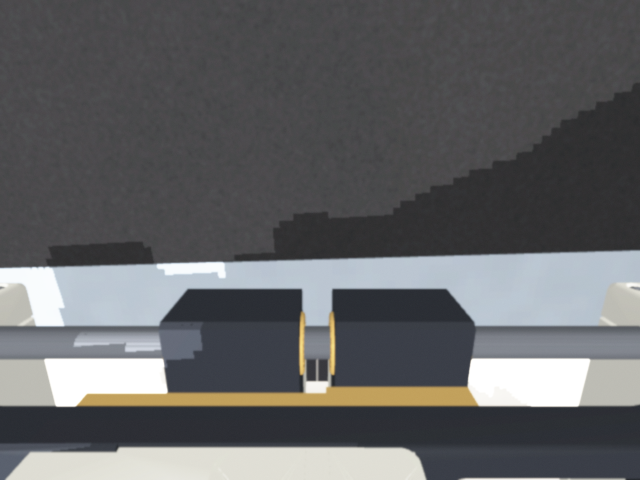

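Emit:
{"name": "send_rows", "arguments": {"steps": [{"x": -0.005,"y": 0,"z": 0,"turn": 0,"gripper": 0},{"x": -0.01,"y": 0,"z": 0,"turn": -1,"gripper": 0},{"x": -0.02,"y": 0,"z": 0,"turn": -1,"gripper": 0},{"x": -0.02,"y": 0,"z": 0,"turn": 0,"gripper": 0},{"x": -0.03,"y": 0,"z": 0,"turn": 0,"gripper": 0},{"x": -0.03,"y": 0,"z": 0,"turn": 0,"gripper": 0},{"x": -0.02,"y": 0,"z": 0,"turn": 0,"gripper": 0},{"x": 0,"y": 0,"z": 0,"turn": 0,"gripper": 0}]}}

```text
clock: 18.0
tool_pos: [0.4536, 0.2177, 0.0328]
orientation: [-179.3, 3.1, 0.2]
force: [-0.1, 0.4, -0.6]
opening: 0.0002
```

```bash
python3 - <<'E'
from plant import get_obs, eyes, job
import cv2, numpy as np
from h import *
o=get_obs(); print(o["clock"],o["tool_pos"],o["orientation"],o["force"],o["opening"])
a={n:eyes.snapshot(n) for n in ("scene","top","wrist")}
for n in a: np.savez(n+"9.npz",**a[n])
cv2.imwrite("pics/sc9.png",cv2.resize(a["scene"]["frame"][150:250,210:350],None,fx=5.5,fy=5.5,interpolation=cv2.INTER_CUBIC)); cv2.imwrite("pics/wrist9.png",a["wrist"]["frame"])
for n in a:
    s=a[n];W=cloud(s);hsv=cv2.cvtColor(s["frame"],cv2.COLOR_BGR2HSV);ok=s["z_map"]>0
    b=(cv2.inRange(hsv,(100,110,30),(125,255,255))>0)&ok&(W[...,2]>.005)&(W[...,2]<.045)&(W[...,1]>.07)&(W[...,1]<.37)&(W[...,0]<.7)&(W[...,0]>.5)
    if b.sum(): print(n,b.sum(),"blue x",np.percentile(W[b][:,0],[5,25,50,75,95]).round(4),"z",np.percentile(W[b][:,2],[5,50,95]).round(3))
    g=ok&(W[...,2]>.038)&(W[...,2]<.072)&(W[...,1]>.07)&(W[...,1]<.37)&(W[...,0]<.64)&(W[...,0]>.59)
    if g.sum(): print(n,"unit face x",g.sum(),np.percentile(W[g][:,0],[5,25,50,75]).round(4))
E
```

```text
18.0 [0.45361305 0.21771274 0.032804  ] [-1.79256168e+02  3.08300274e+00  1.73326567e-01] [-0.08706447  0.38485783 -0.57705623] 0.00018303943712569005
scene 323 blue x [0.6037 0.6057 0.6074 0.6105 0.6216] z [0.013 0.029 0.036]
scene unit face x 202 [0.6028 0.6059 0.6082 0.621 ]
top 151 blue x [0.6047 0.6059 0.6074 0.6085 0.6098] z [0.026 0.033 0.038]
top unit face x 301 [0.6035 0.6077 0.6173 0.6284]
```

View pics/sc9.png

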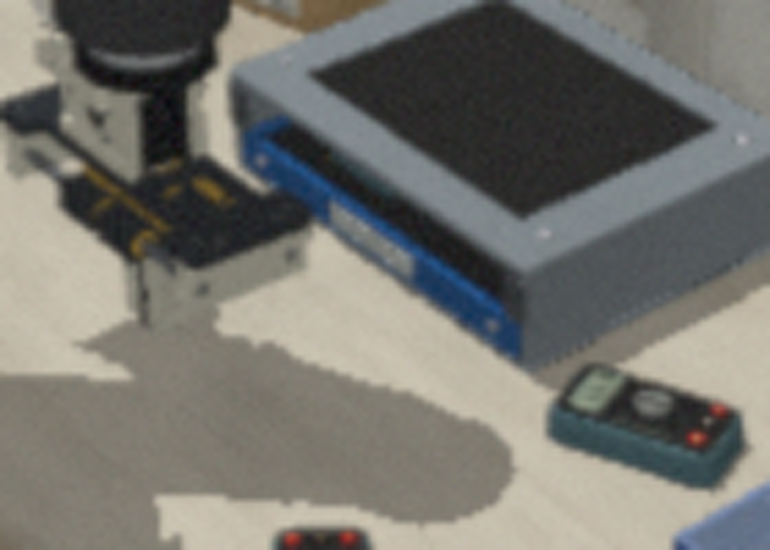

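View pics/wrist9.png

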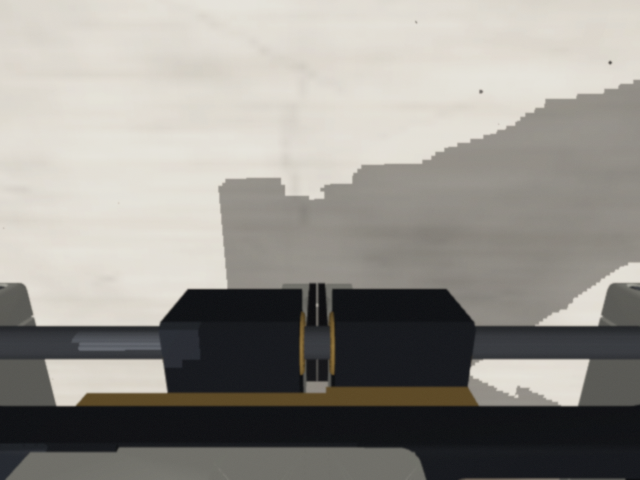

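```bash
python3 - <<'E'
from h import *
def edge(s,y,xlo,xhi,z,ch):
    # sample a profile along x at world (y,z), return intensities
    xs=np.arange(xlo,xhi,.0005)
    P=np.c_[xs,np.full(len(xs),y),np.full(len(xs),z)]@s["R"].T+s["t"]
    uv=P@s["intrinsics"].T; uv=(uv[:,:2]/uv[:,2:]).astype(np.float32)
    return xs,cv2.remap(s["frame"],uv[None,:,0],uv[None,:,1],cv2.INTER_LINEAR)[0].astype(float)
s=load("top9.npz")
for z,name in((.032,"panel"),(.074,"unit top")):
    r=[]
    ys=[.10,.11,.12,.13,.14,.15]
    acc=0
    for y in ys:
        xs,p=edge(s,y,.585,.625,z,0); acc=acc+p
    acc/=len(ys); print(name); print("\n".join(f"{x*1000:.0f} {v}" for x,v in zip(xs[::4],acc[::4].round(0).astype(int).tolist())))
t=load("scene9.npz")
print("scene panel bottom z .006 / unit at z 0.05, y=.079 (side wall)")
for y,z in((.12,.006),(.12,.032),(.079,.05),(.08,.06)):
    xs,p=edge(t,y,.585,.625,z,0); print(y,z,[(int(x*1000),v) for x,v in zip(xs[::6],p[::6].round(0).astype(int).tolist())])
E
```

```text
panel
585 [185, 202, 219]
587 [183, 201, 218]
589 [184, 202, 218]
591 [185, 203, 219]
593 [187, 204, 220]
595 [189, 206, 222]
597 [192, 210, 226]
599 [176, 192, 205]
601 [126, 132, 139]
603 [93, 82, 79]
605 [112, 74, 53]
607 [144, 87, 52]
609 [109, 74, 54]
611 [114, 98, 90]
613 [148, 144, 144]
615 [160, 156, 154]
617 [162, 158, 156]
619 [162, 158, 155]
621 [162, 158, 155]
623 [162, 157, 155]
625 [161, 157, 155]
unit top
585 [185, 203, 219]
587 [186, 204, 220]
589 [188, 205, 221]
591 [191, 208, 224]
593 [189, 207, 222]
595 [154, 163, 174]
597 [108, 104, 106]
599 [103, 74, 59]
601 [147, 89, 53]
603 [116, 76, 52]
605 [109, 92, 82]
607 [144, 141, 139]
609 [158, 155, 153]
611 [162, 158, 156]
613 [162, 158, 156]
615 [162, 157, 156]
617 [162, 157, 156]
619 [162, 158, 156]
621 [161, 156, 154]
623 [161, 156, 154]
625 [161, 156, 154]
scene panel bottom z .006 / unit at z 0.05, y=.079 (side wall)
0.12 0.006 [(585, [165, 181, 190]), (587, [165, 181, 190]), (590, [165, 183, 190]), (593, [165, 182, 190]), (596, [165, 180, 188]), (599, [160, 175, 180]), (602, [133, 143, 147]), (605, [108, 105, 101]
[... 357 characters left out ...]
), (614, [74, 46, 28]), (617, [45, 32, 28]), (620, [32, 32, 30]), (623, [36, 37, 34])]
0.079 0.05 [(585, [109, 82, 64]), (587, [105, 69, 44]), (590, [97, 62, 32]), (593, [83, 61, 45]), (596, [64, 56, 50]), (599, [58, 54, 53]), (602, [57, 54, 52]), (605, [63, 61, 59]), (608, [73, 71, 67]), (611, [81, 79, 75]), (614, [86, 83, 80]), (617, [87, 83, 79]), (620, [86, 82, 78]), (623, [86, 82, 79])]
0.08 0.06 [(585, [122, 73, 33]), (587, [95, 59, 30]), (590, [66, 48, 37]), (593, [51, 45, 45]), (596, [49, 48, 47]), (599, [52, 52, 49]), (602, [55, 53, 49]), (605, [64, 60, 58]), (608, [75, 72, 71]), (611, [83, 81, 77]), (614, [86, 84, 79]), (617, [87, 85, 80]), (620, [87, 86, 80]), (623, [86, 85, 79])]
```

Emit:
{"name": "send_rows", "arguments": {"steps": [{"x": 0.02,"y": 0,"z": 0.003,"turn": 0,"gripper": 0},{"x": 0.025,"y": 0,"z": 0.002,"turn": 0,"gripper": 0},{"x": 0.025,"y": 0,"z": 0,"turn": 0,"gripper": 0},{"x": 0.025,"y": 0,"z": 0,"turn": 0,"gripper": 0},{"x": 0.015,"y": 0,"z": 0,"turn": 0,"gripper": 0},{"x": 0.008,"y": 0,"z": 0,"turn": 0,"gripper": 0},{"x": 0.004,"y": 0,"z": 0,"turn": 0,"gripper": 0},{"x": 0,"y": 0,"z": 0,"turn": 0,"gripper": 0}]}}

```text
clock: 18.95
tool_pos: [0.5892, 0.2176, 0.0192]
orientation: [-179.2, 2.9, 0.0]
force: [-0.2, -0.1, -0.1]
opening: 0.0002
```

Emit:
{"name": "send_rows", "arguments": {"steps": [{"x": 0.003,"y": 0,"z": -0.001,"turn": 0,"gripper": 0},{"x": 0.004,"y": 0,"z": 0,"turn": 0,"gripper": 0},{"x": 0.005,"y": 0,"z": 0,"turn": 0,"gripper": 0},{"x": 0.006,"y": 0,"z": 0,"turn": 0,"gripper": 0},{"x": 0.007,"y": 0,"z": 0,"turn": 0,"gripper": 0},{"x": 0.008,"y": 0,"z": 0,"turn": 0,"gripper": 0},{"x": 0.008,"y": 0,"z": 0,"turn": 0,"gripper": 0},{"x": 0.008,"y": 0,"z": 0,"turn": 0,"gripper": 0}]}}

```text
clock: 19.75
tool_pos: [0.5884, 0.2165, 0.0207]
orientation: [-180.0, 7.2, 0.0]
force: [-33.4, 4.4, 25.3]
opening: 0.0007
```

Emit:
{"name": "send_rows", "arguments": {"steps": [{"x": -0.005,"y": 0,"z": 0,"turn": 0,"gripper": 0},{"x": -0.01,"y": 0,"z": 0,"turn": 0,"gripper": 0},{"x": -0.02,"y": 0,"z": -0.01,"turn": 0,"gripper": 0},{"x": -0.03,"y": 0,"z": -0.02,"turn": 0,"gripper": 0},{"x": -0.03,"y": 0,"z": -0.03,"turn": 0,"gripper": 0},{"x": -0.03,"y": 0,"z": -0.04,"turn": 0,"gripper": 0},{"x": -0.02,"y": 0,"z": -0.04,"turn": 0,"gripper": 0},{"x": -0.01,"y": 0,"z": -0.02,"turn": 0,"gripper": 0}]}}

```text
clock: 20.55
tool_pos: [0.445, 0.2153, 0.2024]
orientation: [179.9, 7.4, 0.2]
force: [0.5, -0.2, -0.6]
opening: 0.0004
```

```bash
python3 - <<'E'
from plant import get_obs, eyes, job
import cv2, numpy as np
from h import *
o=get_obs(); print(o["clock"],o["tool_pos"],o["orientation"],o["force"],o["opening"])
a={n:eyes.snapshot(n) for n in ("scene","top","wrist")}
for n in a: np.savez(n+"10.npz",**a[n])
cv2.imwrite("pics/sc10.png",cv2.resize(a["scene"]["frame"][150:250,210:350],None,fx=5.5,fy=5.5,interpolation=cv2.INTER_CUBIC)); cv2.imwrite("pics/wrist10.png",a["wrist"]["frame"])
s=a["top"];s0=load("top9.npz")
xs=np.arange(.595,.618,.001)
for q in(s0,s):
    acc=0
    for y in (.10,.11,.12,.13,.14,.15):
        P=np.c_[xs,np.full(len(xs),y),np.full(len(xs),.032)]@q["R"].T+q["t"]; uv=P@q["intrinsics"].T; uv=(uv[:,:2]/uv[:,2:]).astype(np.float32)
        acc=acc+cv2.remap(q["frame"],uv[None,:,0],uv[None,:,1],1)[0].astype(float)/6
    d=acc[:,0]-acc[:,2]; print((d).round(0).astype(int).tolist(), "blue centroid", (xs*np.clip(d,0,None)).sum()/np.clip(d,0,None).sum())
# meter inside? other tools unmoved
d=cv2.absdiff(load("top0.npz")["frame"],s["frame"])[220:310,285:375].max(2); print("changed px in pliers area", (d>60).sum())
d=cv2.absdiff(load("scene0.npz")["frame"],a["scene"]["frame"])[255:370,290:430].max(2); print("scene pliers/screwdriver changed",(d>60).sum())
E
```

```text
20.55 [0.44496893 0.21531779 0.20239726] [1.79859503e+02 7.36379977e+00 1.57307446e-01] [ 0.48467662 -0.2410869  -0.56877434] 0.0004222031816338254
[-33, -34, -34, -34, -29, -22, -13, -1, 13, 33, 59, 81, 92, 75, 55, 36, 23, 12, 5, 5, 5, 6, 6, 6] blue centroid 0.607743498049415
[-33, -33, -34, -34, -29, -21, -12, 0, 14, 33, 60, 82, 94, 76, 56, 36, 24, 12, 5, 4, 6, 6, 6, 6] blue centroid 0.607729695024077
changed px in pliers area 218
scene pliers/screwdriver changed 0
```

View pics/sc10.png

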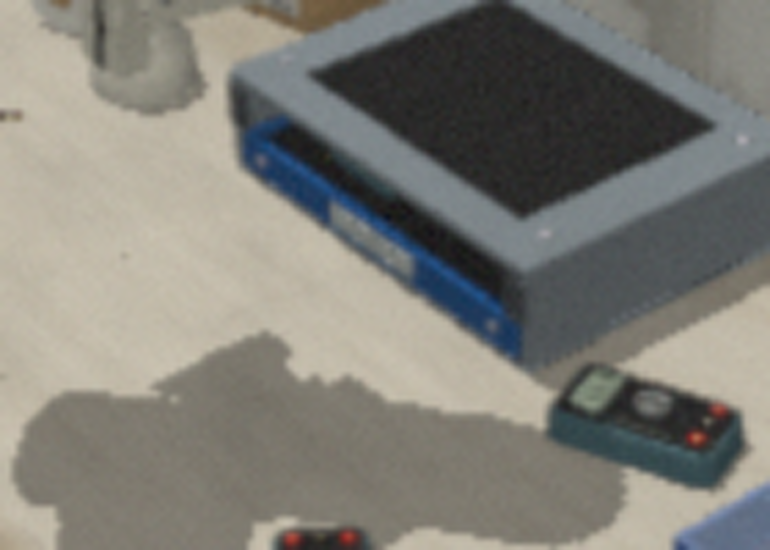

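View pics/wrist10.png

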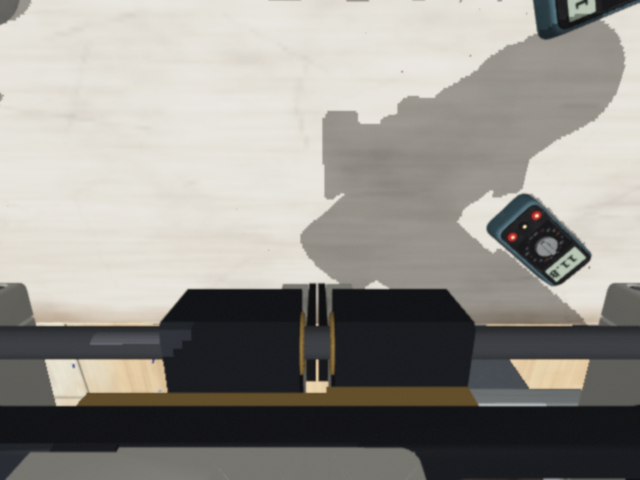

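```bash
python3 -c "
from plant import job
print(job.close_job())"
```

```text
the job is handed in; nothing more can be done
None
```

The multimeter is seated in its cut-out and the drawer is pushed fully shut. I handed the job in at about 20.7 s on the robot clock, with the arm clear of everything.

I gripped the meter across its width and lifted it about 1 cm. I carried it over the cut-out, lowered it about 10 mm in, and let it drop the last few millimetres. So it was carried across rather than slid along the deck. I then closed the fingers and pushed the middle of the drawer front.

**Last checks**
- **Meter seated:** its face dropped 16 mm, from z 0.060 to 0.044, which matches the cut-out's depth. It lay flat to about 0.3°. I measured this before pushing; with the drawer shut, only a bit of its teal edge shows through the opening.
- **Drawer shut:** the front is flush with the unit to about 1 mm (both at x of roughly 0.606). A second push at about 33 N did not move it, so it is against the hard stop.
- **Pliers and screwdriver:** the scene camera showed no change around either from start to finish. The top view did show some changed pixels near the pliers, which I took to be the arm's shadow and did not look into further.

**Didn't go to plan**
- **Camera heights:** the wrist camera read the meter's face 3–4 mm higher than its stated size, on the deck and in the cut-out alike. I relied on the difference between the two.
- **Tool tilt:** the tool tilted to about 7° while pressing on the stop, with about 25 N upward on the wrist. By the given sizes, the gripper body should still have cleared the unit.

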